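Turn a trolley wheel by its spokes until the valve stem points up

ROBOT

A 6-joint arm with a two-finger parallel gripper is mounted at the origin on the work surface. World frame = base frame: x ahead of the robot, y to its left, z up, the work surface at z = 0. Lengths are in m, angles in rad, forces in N, time in s.
With the tool pointing down it reaches from about 0.325 to 0.775 m from the base axis. Payload 5.5 kg.
Tool frame: the origin (TCP) lies midway between the tips of the shut fingers; the grasp point (between the pads) lies robot.tcp_to_grasp behind it (robot.tcp_to_grasp is the distance from the TCP to the grasp point, in m); z points along the fingers, y is the line along which they close (so a half turn about z gives the same grasp; the last joint's range is limited). The gripper opens to 88 mm and grips with 3 to 60 N. Pads are 20 mm wide; open, the fingers measure 115 mm over their backs; the gripper's body (75 mm by 178 mm) begins 61 mm behind the grasp point.
Start: joints at [-1.26, 0.091, 1.231, -0, 1.82, -0.057], TCP at [0.216, -0.56, 0.223] pointing down, gripper open.
Joint ranges: [-2.87, 2.87], [-0.86, 2.18], [0.17, 2.46], [-1.51, 4.65], [0.06, 2.69], [-2.65, 2.65]. Speed limits (rad/s): [2.57, 2.57, 3.01, 3.14, 3.14, 3.14].

INTERFACE

Orientations are given as a 3x3 rotation matrix whose columns are the frame's x, y, z axes.
In Python, from station import robot gives the robot as it stands.
- The arm moves only by the tool servo_tool, never from a script. Its argument "targets" is a list of rows, each a list of 7 numbers: the turn, a rotation vector about the tool's x, y, z in degrees, then the shift along the tool's x, y, z in mm, then the closure, from 0 (fully open) to 1 (shut). In form: [[rx, ry, rz, tx, ty, tz, fingers], ...]. A call has 1 to 20 rows; each row shifts and turns the commanded pose from where the row before left it, along the tool's axes as they then stand; what a row does not reach is not made up. A row lasts 1/10 s, in which the tool goes at most 50 mm and 8.59 degrees, less where a joint would pass 70% of its speed; a pose out of reach is approached as far as the arm can. A call is refused whole if a number of a shift passes 50 or a number of a turn 8.59, either way. A call with a gripper value outside its range is refused whole. The fingers move at their own pace and stop on an object; "newtons" is the grip in N (left out, the last holds). Time passes only in rows, so rows that do not move let the fingers close. It gives the time, the measured TCP pose, the force, the opening and the grip force at its end, in the units of the state.
- robot.get_state(): the state, without advancing time (a new reading comes with each control period).
- robot.grab_frame(name): name is "side" or "top" or "wrist"; returns a dict with "color" (384x512x3 uint8, blue, green, red), "depth" (384x512 float32, m along the optical axis (not along the pixel's ray), 0 where there is no reading), "mtx" (3x3 intrinsics, pixels), "extrinsics" (4x4, takes a point from camera to world coordinates); the wrist camera has in their place "mount" (4x4, takes a point from camera to tool coordinates, whose origin is the TCP and whose axes are the flange's). Camera axes: x right, y down, z forward; pixel columns grow to the right and rows downward; lengths in m; the calibration is good to about 2 mm. A picture is of the moment at which its call begins: read the wrist's pose just before it.
- robot.close_job(): hands the job in; it is judged then, once.
Trained networks look in the newest picture that a camera, given by its name, has taken for a name from the list of things; names that differ only in an ending like _2 or _b are one class to them, and where a whole thing is asked for, a point or a joint stands for the part that bears it (a point fixed in the world has none). Each returns a list of dicts, best first, with "confidence" (0 to 1); they miss things now and then, are a little off and sometimes report something else, mostly with a low value. They report only what shows in the picture. A call takes as long as a camera call.
- robot.find_in(camera, thing): "extent" ([left, top, right, bottom] in pixels, round what is visible of it).
- robot.silhouettes(camera, thing): "mask" (384x512 bool, what is visible of it) and "extent" ([left, top, right, bottom] in pixels, round what is visible of it).
- robot.spot_point(camera, thing): "position" ([column, row] in pixels: a listed point, or the origin of a listed thing).
The state is a dict: "time_s": time; "q": joint angles; "qvel": joint speeds; "effort": joint torques, N m; "tcp_pos": TCP position; "tcp_rot": TCP orientation; "wrist_force": force on the tool from outside, world axes, zero at the start; "torque": the same for the moment, N m; "grip_width": finger opening in m; "finger_force": force on a finger pad.
Only numpy, scipy, OpenCV 4.12 (cv2) and the standard library are available. Lean on these libraries where they do the work, as an engineer would, in place of code of your own. Each camera call takes 0.05 s, during which the arm holds its last target. There are 200 camera calls.

TASK

The wheel of the sampling trolley is on the wheel stand, ready to be pumped up. With your fingertips push its spokes round, one after another, until the valve is at the very bottom of the wheel, so that its stem points straight up at the axle, then take your hand away. Keep off the muddy tyre and the valve stem, and leave the stand and everything else on the bench where they are.

Things in the scene. Friction and masses are not known exactly. Their poses are not given: they have to be found in the camera images.
- wheel_stand: grey free-standing steel stand, 5 kg: base plate 220 (x) by 280 (y) by 10 mm; inverted-V frames of 14 mm tube 60 mm before and behind the wheel's mid-plane, from the axle down to the plate 118 mm to either side, so the wheel's upper half and sides are open. Origin under the plate's centre, below the wheel's centre; x along the axle, away from the robot's side, z up.
- wheel_centre (a point): centre of the wheel (on the stand): on the axle, in the wheel's mid-plane, 178 mm above the bench. Axes are the stand's: x along the axle away from the robot's side, y to the left seen from the robot, z up. The axle sticks out 75 mm either side of this point, 20 mm across; the hub is 40 mm in diameter, 90 mm long.
- wheel (a joint): turning angle of the wheel, rad; 0 or 2 pi when the valve is at the very bottom, stem pointing straight up. Grows as the wheel turns clockwise seen from the robot's side (valve from the bottom to the left, +y, then to the top). Turns several turns either way with a drag of 0.12 N m and stays where it is left.
- spokes: five yellow spokes; origin at the wheel centre, turns with it; x along the axle, z along the valve stem (from valve to axle). Each is 14 mm thick around the circumference, 36 mm wide along the axle (18 mm either side of the mid-plane), from the hub (radius 20) to the rim (inner radius 94 mm). One points along +z, opposite the valve, the others 72 deg apart: the valve lies midway between two.
- tyre: black muddy tyre, 310 mm outer diameter, inner radius 107 mm, round section 48 mm wide (24 mm either side of the mid-plane), on a yellow rim 38 mm wide of inner radius 94 mm; a 16 mm red dot on each sidewall marks where the valve is; same origin and axes as the spokes. Keep off it.
- valve: valve stem on the inside of the rim, in the mid-plane, 12 mm across, red cap; same origin and axes as the spokes; it stands from the rim (94 mm from the wheel's centre, on -z) 29 mm inwards to the cap's end. Keep off it.
- valve_cap (a point): end of the red valve cap, 65 mm from the wheel's centre; z is the direction in which the stem points (from the rim towards the axle)
- air_pump: black hand air pump lying on the bench, a 32 mm barrel 200 mm long with a T handle, 288 mm over all; origin at mid barrel on the bench; leave it alone
- pressure_gauge: round tyre pressure gauge lying dial up, 48 mm across, 18 mm high, brass connector on its side; origin under the dial's centre; leave it alone
- spanner: steel spanner, 150 mm long, lying on the bench, origin on the bench under its middle; leave it alone
- tyre_lever: orange plastic tyre lever, 112 mm long, 16 mm wide, 8 mm thick, lying on the bench; leave it alone
- sample_bottle: white sample bottle, 62 mm diameter, 140 mm high, standing; origin under its centre; leave it alone
- blue_bottle: blue bottle with a white cap, 68 mm diameter, 150 mm high, standing; origin under its centre; leave it alone
- amber_bottle: small amber bottle, 44 mm diameter, 90 mm high, standing; origin under its centre; leave it alone

How it is judged:
On the way, in this order (a step that is already met when the one before it is completed fails the run):
1. after a first push the fingers are out from between the spokes, the wheel part of the way round (contact force between the fingers and spokes below 0.05 N and distance of valve_cap from where it was at the start of the episode above 0.03 m and angle between valve_cap's own z axis and vertical above 0.15 rad and (x of the grasp point in the frame of wheel_centre below -0.026 m or x of the grasp point in the frame of wheel_centre above 0.026 m)), for 0.15 s.
2. the fingers push again on a spoke (contact force between the fingers and spokes above 0.1 N).
At the end, for the whole second after the job is handed in: The valve stem points straight up to within 0.12 rad (7 deg), valve at the bottom of the wheel, the wheel at rest, the stand flat on the bench within 20 mm of where it stood, and every other thing within 20 mm of where it was (angle between valve_cap's own z axis and vertical below 0.12 rad and velocity of joint wheel between -0.05 and 0.05 rad/s and distance of each of wheel_stand, air_pump, pressure_gauge, spanner, tyre_lever, sample_bottle, blue_bottle, amber_bottle from where it was at the start of the episode below 0.02 m and angle between wheel_stand's own z axis and vertical below 0.05 rad); the robot touches nothing.
It fails at once if the tyre is touched (over 1.5 N) (contact force between any of the fingers, the arm and tyre above 1.5 N).
It fails at once if the valve stem is pushed (over 1.5 N) (contact force between any of the fingers, the arm and valve above 1.5 N).
It fails at once if the stand is lifted, tipped or shoved: moved over 20 mm or tilted over 0.1 rad (distance of wheel_stand from where it was at the start of the episode above 0.02 m or angle between wheel_stand's own z axis and vertical above 0.1 rad).
It fails at once if another thing on the bench is moved over 20 mm or picked up (distance of any of air_pump, pressure_gauge, spanner, tyre_lever, sample_bottle, blue_bottle, amber_bottle from where it was at the start of the episode above 0.02 m).
It also fails if it takes over 48 s, if anything falls off the work surface, if the arm or the gripper's body presses on something with over 40 N, if the wrist force passes 120 N, or if a joint passes its speed limit or range.

## Working session

There is one attempt and no reset: what is moved stays moved. The work goes in short steps, Python scripts to look and compute and a tool call to move; the robot and the scene stay as the last step left them, time stands still between calls to the robot, and variables do not carry over. Pictures are saved under pics/ and viewed, at most 10 in all, crops included, and the job is handed in when it is done.

Besides the shell and the picture viewer there is one more tool, called after "Request:" as name(argument=value, ...), one argument or row to a line, values as JSON. servo_tool: Moves the arm, as the interface text tells. Its arguments: {"type":"object","properties":{"targets":{"type":"array","items":{"type":"array","items":{"type":"number"}}},"newtons":{"type":"number"}},"required":["targets"]}

```bash
mkdir -p pics; ls; cat > h.py <<'E'
import numpy as np, cv2
from station import robot
def world(f,uv,z=None,T=None):
    T=f["extrinsics"] if T is None else T
    u,v=uv; K=f["mtx"]
    if z is None:
        p=f["depth"][int(v)-2:int(v)+3,int(u)-2:int(u)+3]; z=np.median(p[p>0])
    c=np.linalg.inv(K)@[u,v,1]*z
    return (T@np.r_[c,1])[:3]
E
python3 - <<'E'
from h import *
s=robot.get_state();print(s["time_s"],s["tcp_pos"],s["tcp_rot"],s["grip_width"]);
try: print(robot.tcp_to_grasp)
except Exception as e: print(e)
for n in ("side","top"):
    f=robot.grab_frame(n);cv2.imwrite(f"pics/{n}0.png",f["color"])
    print(n,f["extrinsics"].round(3).tolist(),f["mtx"].round(1).tolist())
    for t in ("wheel_stand","wheel_centre","valve_cap","air_pump","pressure_gauge","spanner","tyre_lever","sample_bottle","blue_bottle","amber_bottle"):
        r=robot.spot_point(n,t)
        if r: print(t,r[0]["confidence"],np.round(r[0]["position"]),world(f,r[0]["position"]).round(3))
E
```

```text
pics
0.0 [ 0.2156534  -0.5595893   0.22153669] [[ 9.33125206e-01  3.59551107e-01 -5.92664653e-04]
 [ 3.59551581e-01 -9.33123433e-01  1.82193204e-03]
 [ 1.02048405e-04 -1.91318422e-03 -9.99998165e-01]] 0.08775682548837804
0.0187
side [[0.973, -0.182, 0.139, 0.315], [-0.229, -0.728, 0.646, -0.836], [-0.017, -0.661, -0.75, 1.148], [0.0, 0.0, 0.0, 1.0]] [[416.8, 0.0, 258.5], [0.0, 416.8, 182.3], [0.0, 0.0, 1.0]]
wheel_stand 0.93 [303. 213.] [ 0.627 -0.067  0.066]
wheel_centre 0.74 [309. 179.] [ 0.647 -0.037  0.191]
valve_cap 0.69 [242. 274.] [ 0.393 -0.209  0.017]
air_pump 0.81 [236. 136.] [0.497 0.421 0.001]
pressure_gauge 0.51 [243. 275.] [ 0.393 -0.215  0.018]
spanner 0.62 [218. 180.] [0.384 0.196 0.005]
tyre_lever 0.52 [268. 151.] [0.601 0.305 0.   ]
blue_bottle 0.78 [276. 327.] [ 0.442 -0.414  0.075]
amber_bottle 0.69 [321. 306.] [ 0.58  -0.381  0.061]
top [[0.001, -0.996, 0.094, 0.413], [-1.0, -0.002, -0.007, 0.028], [0.007, -0.094, -0.996, 1.17], [0.0, 0.0, 0.0, 1.0]] [[419.4, 0.0, 257.7], [0.0, 419.4, 193.2], [0.0, 0.0, 1.0]]
wheel_stand 0.81 [273. 152.] [ 0.604 -0.015  0.193]
wheel_centre 0.8 [277. 133.] [ 0.628 -0.019  0.284]
air_pump 0.97 [110. 201.] [0.5   0.422 0.03 ]
pressure_gauge 0.76 [336. 245.] [ 0.381 -0.195  0.02 ]
spanner 0.6 [193. 243.] [0.387 0.198 0.007]
tyre_lever 0.53 [150. 169.] [0.592 0.32  0.007]
sample_bottle 0.97 [137. 221.] [0.443 0.327 0.099]
blue_bottle 0.93 [401. 217.] [ 0.455 -0.349  0.088]
amber_bottle 0.65 [394. 170.] [ 0.581 -0.345  0.059]
```

View pics/side0.png

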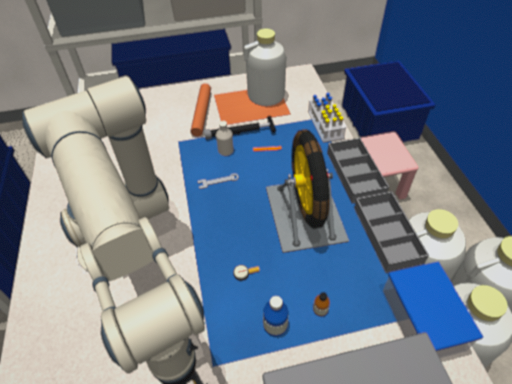

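View pics/top0.png

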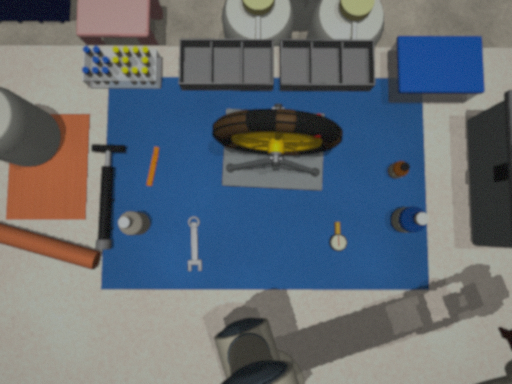

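The side picture shows the wheel at about (310,180) on the grey plate, front face towards the robot. The top picture shows the tyre at columns 213–341, rows 108–155, slightly yawed, with a red dot near (321,119). Next I'll fit the wheel's pose.

```bash
python3 - <<'E'
from h import *
print([a for a in dir(robot) if a[0]!='_'])
P=[]
for n in ("side","top"):
    f=robot.grab_frame(n); d=f["depth"]
    v,u=np.mgrid[:384,:512]; c=np.stack([(u-f["mtx"][0,2])/f["mtx"][0,0]*d,(v-f["mtx"][1,2])/f["mtx"][1,1]*d,d,np.ones_like(d)],-1)
    w=(c@f["extrinsics"].T)[...,:3]; b=f["color"].astype(int)
    m=(d>0)&(abs(w[...,0]-.63)<.14)&(abs(w[...,1])<.2)&(w[...,2]<.4)
    for t in ("tyre",):
        r=robot.silhouettes(n,t)
        for q in r[:1]:
            k=m&cv2.erode(q["mask"].astype(np.uint8),np.ones((3,3))).astype(bool)&(w[...,2]>.05)
            a=w[k]; print(n,t,q["confidence"],len(a),a.min(0).round(3),a.max(0).round(3),a.mean(0).round(3))
            top=a[a[:,2]>.29]; print(' top mean',top.mean(0).round(3),top[:,2].max(), 'yaw',np.polyfit(top[:,1],top[:,0],1).round(3))
            P.append(a)
    red=m&(b[...,2]>150)&(b[...,1]<80)&(b[...,0]<80)
    print(n,'red',[(x,y,w[y,x].round(3).tolist()) for y,x in np.argwhere(red)][:12])
    pl=m&(abs(w[...,2]-.01)<.004)&(abs(b.max(-1)-b.min(-1))<30)
    pts=w[pl][:,:2].astype(np.float32)
    print(n,'plate',len(pts),cv2.minAreaRect(pts) if len(pts) else 0)
a=np.concatenate(P)
from scipy.optimize import least_squares
def res(p):
    x,y,t=p; q=a-[x,y,.178]; ax=q@[np.cos(t),np.sin(t),0]; r=np.sqrt((q**2).sum(1)-ax**2)
    return np.hypot(ax,r-.131)-.024
s=least_squares(res,[.63,-.02,0],loss='soft_l1',f_scale=.003); print(s.x.round(4),np.median(abs(s.fun)))
E
```

```text
['PlanningError', 'close_job', 'find_in', 'get_state', 'grab_frame', 'silhouettes', 'spot_point', 'tcp_to_grasp']
side tyre 0.62 1679 [ 0.618 -0.18   0.05 ] [0.665 0.103 0.336] [ 0.637 -0.09   0.256]
 top mean [ 0.641 -0.053  0.316] 0.3361593619267047 yaw [-0.01   0.641]
side red []
side plate 2018 ((0.6481826305389404, -0.025961175560951233), (0.2795422077178955, 0.21832652390003204), 87.26139831542969)
top tyre 0.93 3211 [ 0.617 -0.17   0.056] [0.671 0.126 0.337] [ 0.64  -0.02   0.282]
 top mean [ 0.644 -0.021  0.317] 0.337107342720102 yaw [0.039 0.644]
top red []
top plate 2624 ((0.6487065553665161, -0.02349810302257538), (0.27835604548454285, 0.21889443695545197), 86.92923736572266)
[ 0.6486 -0.023  -0.0474] 0.0009091483692111203
```

Request:
servo_tool(
  targets=[
    [0,0,0,0,0,-30,1],
    [0,8.5,0,0,0,-30,1],
    [0,8.5,0,0,0,-20,1],
    [0,8.5,0,0,0,0,1],
    [0,8.5,0,0,0,0,1],
    [0,8.5,0,0,0,0,1],
  ],
)

```text
time_s: 1.9
tcp_pos: [0.2124, -0.5615, 0.304]
tcp_rot: [[0.684, 0.359, 0.635], [0.265, -0.934, 0.241], [0.679, 0.003, -0.734]]
wrist_force: [0.3, -0.6, -0.9]
grip_width: 0.0429
finger_force: 0.0
```

Request:
servo_tool(
  targets=[
    [0,8.5,0,0,0,0,1],
    [0,8.5,0,0,0,0,1],
    [0,8.5,0,0,0,0,1],
    [0,8.5,0,0,0,0,1],
    [0,0,0,0,0,0,1],
  ],
)

```text
time_s: 2.4
tcp_pos: [0.2117, -0.5611, 0.2966]
tcp_rot: [[0.216, 0.357, 0.909], [0.071, -0.934, 0.35], [0.974, -0.011, -0.227]]
wrist_force: [0.5, 0.0, -1.2]
grip_width: 0.0034
finger_force: 0.0
```

```bash
python3 - <<'E'
from h import *
s=robot.get_state();print(s["q"],s["tcp_pos"],s["tcp_rot"].round(3) if hasattr(s["tcp_rot"],'round') else s["tcp_rot"])
f=robot.grab_frame("wrist"); print(f["mount"].round(3).tolist(), f["mtx"][0])
E
```

```text
[-1.77355543  0.3807531   1.24490902  1.26899054  2.10935782 -0.19464009] [ 0.21167777 -0.56113454  0.29655312] [[ 0.216  0.357  0.909]
 [ 0.071 -0.934  0.35 ]
 [ 0.974 -0.011 -0.227]]
[[0.001, -0.97, -0.242, 0.064], [1.0, 0.001, 0.0, 0.0], [-0.0, -0.242, 0.97, -0.162], [0.0, 0.0, 0.0, 1.0]] [305.31745605   0.         255.39232883]
```

Request:
servo_tool(
  targets=[
    [0,0,0,13.4,-3,29.7,1],
    [0,0,0,13.4,-3,29.7,1],
    [0,0,0,13.4,-3,29.7,1],
    [0,0,0,13.4,-3,29.7,1],
    [0,0,0,13.4,-3,29.7,1],
    [0,0,0,13.4,-3,29.7,1],
    [0,0,0,13.4,-3,29.7,1],
    [0,0,0,13.4,-3,29.7,1],
    [0,0,0,13.4,-3,29.7,1],
    [0,0,0,13.4,-3,29.7,1],
    [0,0,0,0,0,0,1],
  ],
)

```text
time_s: 3.55
tcp_pos: [0.5036, -0.4144, 0.368]
tcp_rot: [[0.217, 0.365, 0.906], [0.095, -0.931, 0.352], [0.972, 0.009, -0.236]]
wrist_force: [-0.1, 0.2, 0.1]
grip_width: 0.0003
finger_force: 0.0
```

```bash
cat > st.py <<'E'
from h import *
s=robot.get_state();print(s["time_s"],np.round(s["q"],2),np.round(s["tcp_pos"],4),np.round(s["tcp_rot"],3).tolist(),np.round(s["wrist_force"],1))
C=np.array([.6486,-.023,.178]);t=-.048;A=np.array([[np.cos(t),-np.sin(t),0],[np.sin(t),np.cos(t),0],[0,0,1]])
R=np.array(s["tcp_rot"]);p=np.array(s["tcp_pos"])
print('in wheel mm',((p-C)@A*1000).round(1))
Rt=A@np.array([[0,0,1.],[0,-1,0],[1,0,0]])
from scipy.spatial.transform import Rotation as Q
E
python3 st.py
```

```text
3.55 [-1.3   0.02  1.52  1.33  1.67 -0.  ] [ 0.5036 -0.4144  0.368 ] [[0.217, 0.365, 0.906], [0.095, -0.931, 0.352], [0.972, 0.009, -0.236]] [-0.1  0.2  0.1]
in wheel mm [-126.1 -397.9  190. ]
```

Request:
servo_tool(
  targets=[
    [0,0,0,-3.7,-30.1,15.3,1],
    [0,0,0,-3.7,-30.1,15.3,1],
    [0,0,0,-3.7,-30.1,15.3,1],
    [0,0,0,-3.7,-30.1,15.3,1],
    [0,0,0,-3.7,-30.1,15.3,1],
    [0,0,0,-3.7,-30.1,15.3,1],
    [0,0,0,-3.7,-30.1,15.3,1],
    [0,0,0,-3.7,-30.1,15.3,1],
    [0,0,0,-3.7,-30.1,15.3,1],
    [0,0,0,-3.7,-30.1,15.3,1],
    [0,0,0,-3.7,-30.1,15.3,1],
    [0,0,0,-3.7,-30.1,15.3,1],
    [-6,0,0,0,0,0,1],
    [-6,0,0,0,0,0,1],
    [-6,0,0,0,0,0,1],
    [-6,0,0,0,0,0,1],
    [0,0,0,0,0,0,1],
  ],
)

```text
time_s: 5.25
tcp_pos: [0.6182, -0.0629, 0.2711]
tcp_rot: [[0.222, 0.023, 0.975], [0.091, -0.996, 0.003], [0.971, 0.088, -0.223]]
wrist_force: [-0.1, 0.9, -0.2]
grip_width: 0.0001
finger_force: 0.0
```

```bash
cat > look.py <<'E'
from st import *
import sys
f=robot.grab_frame("wrist"); T=np.eye(4);T[:3,:3]=R;T[:3,3]=p;T=T@f["mount"]
cv2.imwrite("pics/"+sys.argv[1],f["color"])
# ray onto plane x'=x0 of the wheel frame
def plane(uv,x0):
    d=A.T@(T[:3,:3]@np.linalg.inv(f["mtx"])@[*uv,1]); o=A.T@(T[:3,3]-C); return (o+d*(x0-o[0])/d[0])*1000
for t,x0 in (("valve_cap",0),("valve",0),("wheel_centre",-.075)):
    for r in robot.spot_point("wrist",t)[:2]: 
        q=plane(r["position"],x0); print(t,round(r["confidence"],2),np.round(r["position"]),q.round(),'deg from bottom to left',np.degrees(np.arctan2(q[1],-q[2])).round(1),'r',np.hypot(*q[1:]).round())
b=f["color"].astype(int)
red=((b[...,2]>1.8*b[...,1])&(b[...,2]>1.8*b[...,0])&(b[...,2]>70)).astype(np.uint8)
n,_,S,c=cv2.connectedComponentsWithStats(red)
for i in range(1,n):
    if S[i,4]>12:
        q=plane(c[i],-.024); print('red',S[i,4],c[i].round(),'deg',np.degrees(np.arctan2(q[1],-q[2])).round(1),'r(tyre plane)',np.hypot(*q[1:]).round(),'r(mid)',np.hypot(*plane(c[i],0)[1:]).round())
E
python3 look.py w1.png
```

```text
5.25 [-0.35 -0.86  2.35  0.85  0.46  0.61] [ 0.6182 -0.0629  0.2711] [[0.222, 0.023, 0.975], [0.091, -0.996, 0.003], [0.971, 0.088, -0.223]] [-0.1  0.9 -0.2]
in wheel mm [-28.4 -41.3  93.1]
red 672 [330. 227.] deg -140.6 r(tyre plane) 130.0 r(mid) 124.0
```

View pics/w1.png

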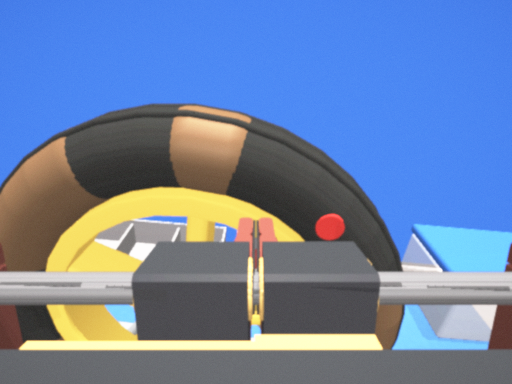

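The wrist picture shows the red dot at (330,227), which puts the valve about 39° right of top. One spoke is near the top at (200,230), left of the fingers. The wheel needs about +140.6° clockwise, in two pushes of a top spoke to the right. I'll pitch the tool further down, because q2 is at its limit.

```bash
cat > plan.py <<'E'
from st import *
import sys
# plan.py pitch x y z : rotation (total, tool rotvec deg), then shift in the NEW and OLD tool axes
pt,*tg=map(float,sys.argv[1:])
G=Rt@Q.from_euler('y',-pt,degrees=True).as_matrix()
d=A@(np.array(tg)/1000)+C-p
print('rotvec',np.degrees(Q.from_matrix(R.T@G).as_rotvec()).round(1),'shift old',(R.T@d*1000).round(1),'shift new',(G.T@d*1000).round(1))
E
python3 plan.py 35 -50 20 90
```

```text
5.45 [-0.36 -0.86  2.35  0.86  0.47  0.6 ] [ 0.6173 -0.0671  0.2701] [[0.224, 0.019, 0.975], [0.086, -0.996, -0.0], [0.971, 0.084, -0.224]] [-0.3 -0.  -0.6]
in wheel mm [-29.1 -45.6  92.1]
rotvec [ -1.6 -22.1   6. ] shift old [ -0.3 -66.8 -16.8] shift new [-13.7 -65.6 -15.9]
```

Request:
servo_tool(
  targets=[
    [-0.3,-4.4,1.2,0,0,0,1],
    [-0.3,-4.4,1.2,0,0,0,1],
    [-0.3,-4.4,1.2,0,0,0,1],
    [-0.3,-4.4,1.2,0,0,0,1],
    [-0.3,-4.4,1.2,0,0,0,1],
    [0,0,0,0,0,0,1],
  ],
)

```text
time_s: 6.05
tcp_pos: [0.6179, -0.0685, 0.2731]
tcp_rot: [[0.569, -0.05, 0.821], [-0.029, -0.999, -0.04], [0.822, -0.001, -0.57]]
wrist_force: [0.0, 0.5, 0.7]
grip_width: 0.0002
finger_force: 0.0
```

```bash
python3 plan.py 35 -50 20 90
```

```text
6.05 [-0.26 -0.67  2.03  0.24  0.84  1.29] [ 0.6179 -0.0685  0.2731] [[0.569, -0.05, 0.821], [-0.029, -0.999, -0.04], [0.822, -0.001, -0.57]] [0.  0.5 0.7]
in wheel mm [-28.4 -46.9  95.1]
rotvec [ 0.1 -0.3 -0.1] shift old [-16.6 -66.9 -14.9] shift new [-16.5 -66.9 -14.7]
```

```bash
python3 plan.py 35 -47 27 86
```

```text
6.05 [-0.26 -0.67  2.03  0.24  0.84  1.29] [ 0.6179 -0.0685  0.2731] [[0.569, -0.05, 0.821], [-0.029, -0.999, -0.04], [0.822, -0.001, -0.57]] [0.  0.5 0.7]
in wheel mm [-28.4 -46.9  95.1]
rotvec [ 0.1 -0.3 -0.1] shift old [-18.2 -73.9 -10.1] shift new [-18.1 -73.9 -10. ]
```

Request:
servo_tool(
  targets=[
    [0,0,0,0,0,-25,1],
    [0,0,0,-4.5,-18.5,3.7,1],
    [0,0,0,-4.5,-18.5,3.7,1],
    [0,0,0,-4.5,-18.5,3.7,1],
    [0,0,0,-4.5,-18.5,3.7,1],
    [0,0,0,0,0,0,1],
    [0,0,0,0,0,0,1],
  ],
)

```text
time_s: 6.75
tcp_pos: [0.6021, 0.0076, 0.2595]
tcp_rot: [[0.572, -0.047, 0.819], [-0.028, -0.999, -0.038], [0.82, -0.001, -0.573]]
wrist_force: [0.6, -0.9, 0.6]
grip_width: 0.0003
finger_force: 0.0
```

```bash
python3 plan.py 35 2 27 52; python3 look.py w2.png
```

```text
6.75 [-0.04 -0.74  2.09 -0.01  0.83  1.58] [0.6021 0.0076 0.2595] [[0.572, -0.047, 0.819], [-0.028, -0.999, -0.038], [0.82, -0.001, -0.573]] [ 0.6 -0.9  0.6]
in wheel mm [-48.   28.3  81.5]
rotvec [-0.1 -0.1 -0. ] shift old [ 4.4  1.4 57.9] shift new [ 4.5  1.3 57.9]
6.75 [-0.04 -0.74  2.09 -0.01  0.83  1.58] [0.6021 0.0076 0.2595] [[0.572, -0.047, 0.819], [-0.028, -0.999, -0.038], [0.82, -0.001, -0.573]] [ 0.6 -0.9  0.6]
in wheel mm [-48.   28.3  81.5]
valve_cap 0.64 [348. 202.] [  0. -40.  52.] deg from bottom to left -142.3 r 66.0
wheel_centre 0.63 [288. 241.] [-75.  14. 118.] deg from bottom to left 173.0 r 119.0
red 576 [450. 180.] deg -140.8 r(tyre plane) 130.0 r(mid) 129.0
red 239 [353. 200.] deg -159.1 r(tyre plane) 89.0 r(mid) 70.0
red 218 [245. 230.] deg 145.0 r(tyre plane) 62.0 r(mid) 40.0
red 229 [266. 230.] deg 157.7 r(tyre plane) 54.0 r(mid) 24.0
red 18 [ 19. 328.] deg 63.2 r(tyre plane) 351.0 r(mid) 439.0
red 26 [508. 331.] deg -59.0 r(tyre plane) 333.0 r(mid) 430.0
red 94 [501. 341.] deg -54.7 r(tyre plane) 370.0 r(mid) 477.0
red 18 [  8. 336.] deg 61.2 r(tyre plane) 396.0 r(mid) 494.0
```

View pics/w2.png

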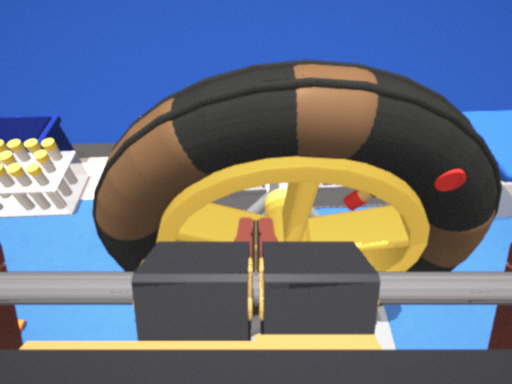

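The picture shows the fingertips at (256,235), left of the top spoke at (297,210), with the valve cap at (350,200) beyond it. I'll insert there and do the first push.

Request:
servo_tool(
  targets=[
    [0,0,0,2.2,0.7,15,1],
    [0,0,0,2.2,0.7,15,1],
    [0,0,0,0,0,15,1],
    [0,0,0,0,0,13,1],
    [0,0,0,0,0,0,1],
  ],
)

```text
time_s: 7.45
tcp_pos: [0.6525, 0.0036, 0.2282]
tcp_rot: [[0.574, -0.049, 0.817], [-0.029, -0.999, -0.039], [0.818, -0.001, -0.575]]
wrist_force: [0.2, -0.8, -0.1]
grip_width: 0.0007
finger_force: 0.0
```

Request:
servo_tool(
  targets=[
    [0,0,0,0,4.5,0,1],
    [0,0,0,0,4.5,0,1],
    [0,0,0,0.8,4.3,-0.6,1],
    [0,0,0,0.8,4.3,-0.6,1],
    [0,0,0,0.8,4.3,-0.6,1],
    [0,0,0,-0.2,4.5,0.1,1],
    [0,0,0,-0.2,4.5,0.1,1],
    [0,0,0,-0.2,4.5,0.1,1],
    [0,0,0,-0.2,4.5,0.1,1],
    [0,0,0,-1.7,4.5,1.2,1],
    [0,0,0,-1.7,4.5,1.2,1],
    [0,0,0,-1.7,4.5,1.2,1],
    [0,0,0,-1.7,4.5,1.2,1],
    [0,0,0,0,0,0,1],
  ],
)

```text
time_s: 8.85
tcp_pos: [0.6493, -0.0544, 0.2235]
tcp_rot: [[0.572, -0.049, 0.819], [-0.028, -0.999, -0.04], [0.82, -0.0, -0.573]]
wrist_force: [0.8, -0.6, -0.1]
grip_width: 0.0005
finger_force: 0.0
```

```bash
python3 look.py w3.png
```

```text
8.85 [-0.2  -0.57  2.05  0.2   0.71  1.33] [ 0.6493 -0.0544  0.2235] [[0.572, -0.049, 0.819], [-0.028, -0.999, -0.04], [0.82, -0.0, -0.573]] [ 0.8 -0.6 -0.1]
in wheel mm [  2.2 -31.4  45.5]
red 277 [410. 312.] deg -88.9 r(tyre plane) 129.0 r(mid) 177.0
```

Request:
servo_tool(
  targets=[
    [0,0,0,-3,3.4,2.1,1],
    [0,0,0,-3,3.4,2.1,1],
    [0,0,0,-3,3.4,2.1,1],
    [0,0,0,-3,3.4,2.1,1],
    [0,0,0,-2.4,1,1.7,1],
    [0,0,0,0,0,0,1],
  ],
)

```text
time_s: 9.65
tcp_pos: [0.6485, -0.0685, 0.2051]
tcp_rot: [[0.573, -0.048, 0.818], [-0.029, -0.999, -0.039], [0.819, -0.001, -0.574]]
wrist_force: [0.0, 0.8, -0.5]
grip_width: 0.0002
finger_force: 0.0
```

```bash
python3 look.py w4.png
```

```text
9.65 [-0.24 -0.56  2.08  0.25  0.69  1.26] [ 0.6485 -0.0685  0.2051] [[0.573, -0.048, 0.818], [-0.029, -0.999, -0.039], [0.819, -0.001, -0.574]] [ 0.   0.8 -0.5]
in wheel mm [  2.1 -45.4  27.1]
red 19 [509. 330.] deg -76.0 r(tyre plane) 234.0 r(mid) 321.0
red 14 [492. 341.] deg -69.8 r(tyre plane) 247.0 r(mid) 345.0
red 15 [504. 343.] deg -69.9 r(tyre plane) 259.0 r(mid) 360.0
```

Request:
servo_tool(
  targets=[
    [0,0,0,0,0,-12,1],
    [0,0,0,0,0,-25,1],
    [0,0,0,0,0,-25,1],
    [0,0,0,9,-18,-6,1],
    [0,0,0,6,-18,-4,1],
    [0,0,0,6,-18,-4,1],
    [0,0,0,0,-18,0,1],
    [0,0,0,0,0,0,1],
    [0,0,0,0,0,0,1],
  ],
)

```text
time_s: 10.75
tcp_pos: [0.6019, 0.0067, 0.2671]
tcp_rot: [[0.572, -0.046, 0.819], [-0.027, -0.999, -0.038], [0.82, -0.001, -0.573]]
wrist_force: [-0.6, -0.5, 0.2]
grip_width: 0.0005
finger_force: 0.0
```

```bash
python3 plan.py 35 2 27 52; python3 look.py w5.png; python3 - <<'E'
from h import *
f=robot.grab_frame("side"); cv2.imwrite("pics/s5.png",cv2.resize(f["color"][100:270,220:400],None,fx=3,fy=3,interpolation=2))
E
```

```text
10.75 [-0.04 -0.74  2.08 -0.    0.84  1.57] [0.6019 0.0067 0.2671] [[0.572, -0.046, 0.819], [-0.027, -0.999, -0.038], [0.82, -0.001, -0.573]] [-0.6 -0.5  0.2]
in wheel mm [-48.1  27.5  89.1]
rotvec [-0.1 -0.1  0. ] shift old [-1.7  0.6 62.3] shift new [-1.7  0.5 62.3]
10.75 [-0.04 -0.74  2.08 -0.    0.84  1.57] [0.6019 0.0067 0.2671] [[0.572, -0.046, 0.819], [-0.027, -0.999, -0.038], [0.82, -0.001, -0.573]] [-0.6 -0.5  0.2]
in wheel mm [-48.1  27.5  89.1]
wheel_centre 0.65 [287. 243.] [-75.  14. 124.] deg from bottom to left 173.5 r 124.0
red 261 [245. 230.] deg 149.1 r(tyre plane) 68.0 r(mid) 43.0
red 265 [266. 230.] deg 161.1 r(tyre plane) 61.0 r(mid) 29.0
red 175 [501. 334.] deg -58.6 r(tyre plane) 331.0 r(mid) 429.0
red 16 [ 23. 330.] deg 62.7 r(tyre plane) 355.0 r(mid) 445.0
red 27 [508. 330.] deg -60.7 r(tyre plane) 323.0 r(mid) 417.0
red 37 [  3. 337.] deg 61.8 r(tyre plane) 406.0 r(mid) 507.0
red 17 [ 13. 340.] deg 60.0 r(tyre plane) 407.0 r(mid) 510.0
```

View pics/w5.png

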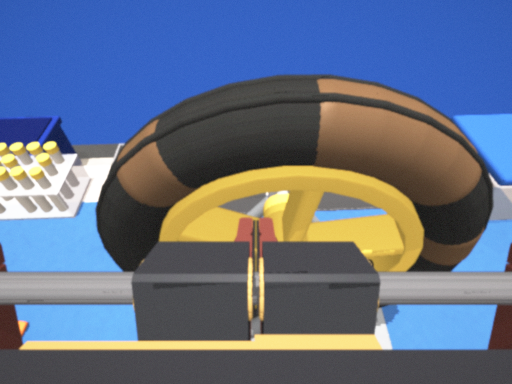

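```bash
cat > spk.py <<'E'
import sys; sys.argv=["x",sys.argv[1]]
exec(open("look.py").read())
# sample annulus on the front face plane x=-18 mm of the spokes, r 55..88, yellow score against cw angle from top
K=f["mtx"];Ti=np.linalg.inv(T)
hsv=cv2.cvtColor(f["color"],cv2.COLOR_BGR2HSV)
ph=np.arange(-80,81,1.); sc=[]
for a in np.radians(ph):
    h=[]
    for r in np.arange(.05,.086,.003):
        w=A@[-.018,-r*np.sin(a),r*np.cos(a)]+C; c=K@(Ti@np.r_[w,1])[:3]; u,v=(c[:2]/c[2]).round().astype(int)
        ok=0<=u<512 and 0<=v<384
        h.append(ok and 20<hsv[v,u,0]<32 and hsv[v,u,1]>120 and hsv[v,u,2]>100)
    sc.append(int(sum(h)))
print(dict((int(a),s) for a,s in zip(ph,sc) if s>3))
cv2.imwrite("pics/spk.png",f["color"])
E
python3 spk.py w6.png | tail -1
```

```text
{-62: 4, -61: 5, -60: 6, -59: 6, -58: 7, -57: 8, -56: 8, -55: 9, -54: 9, -53: 9, -52: 10, -51: 10, -50: 10, -49: 9, -48: 9, -47: 9, -46: 9, -45: 9, -44: 9, -43: 8, -42: 8, -41: 8, -40: 7, -39: 7, -38: 7, -37: 6, -36: 6, -35: 5, -34: 5, -33: 5, -32: 4, -31: 5, -15: 4, -14: 6, -13: 9, -12: 11, -11: 11, -10: 11, -9: 11, -8: 11, -7: 11, -6: 11, -5: 11, -4: 12, -3: 12, -2: 12, -1: 12, 0: 12, 1: 12, 2: 12, 3: 12, 4: 12, 5: 12, 6: 12, 7: 12, 8: 12, 9: 12, 10: 8, 11: 4, 12: 4, 13: 4, 14: 4, 15: 4, 16: 5, 17: 5, 18: 5, 19: 5, 20: 5, 21: 5, 22: 5, 23: 6, 24: 6, 25: 6, 26: 6, 27: 7, 28: 7, 29: 7, 30: 8, 31: 8, 32: 9, 33: 9, 34: 10, 35: 10, 36: 10, 37: 11, 38: 12, 39: 12, 40: 12, 41: 12, 42: 12, 43: 12, 44: 12, 45: 12, 46: 12, 47: 12, 48: 11, 49: 11, 50: 11, 51: 10, 52: 10, 53: 10, 54: 9, 55: 9, 56: 8, 57: 8, 58: 8, 59: 8, 60: 8, 61: 8, 62: 8, 63: 8, 64: 8, 65: 8, 66: 8, 67: 8, 68: 8, 69: 8, 70: 8, 71: 8, 72: 8, 73: 7, 74: 7, 75: 7, 76: 7, 77: 7, 78: 7, 79: 7, 80: 7}
```

View pics/s5.png

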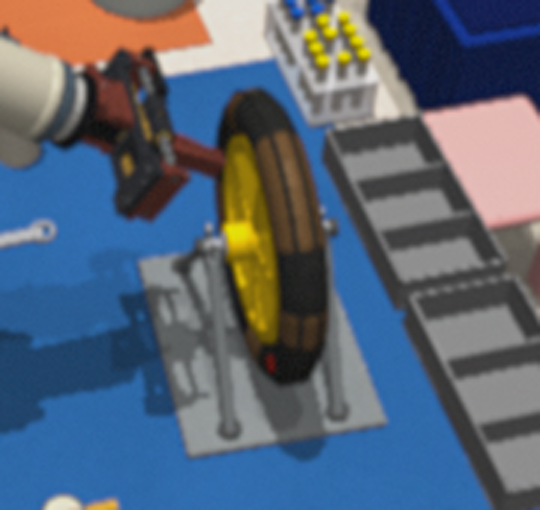

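The wrist picture shows the next spoke at the top, about (300,212). The side crop shows the red dot at (270,360), which is about (310,220) in the full frame. I can use the side camera to track the dot.

```bash
cat > dot.py <<'E'
from st import *
f=robot.grab_frame("side"); T=f["extrinsics"]
h=f["color"][150:260,285:345].astype(float); sc=h[...,2]-1.5*np.maximum(h[...,1],h[...,0]); sc[sc<15]=0
n,l,S,c=cv2.connectedComponentsWithStats((sc>0).astype(np.uint8))
for i in range(1,n):
    m=l==i
    if m.sum()<3: continue
    v,u=np.nonzero(m); w=sc[m]; uv=[285+(u*w).sum()/w.sum(),150+(v*w).sum()/w.sum()]
    d=A.T@(T[:3,:3]@np.linalg.inv(f["mtx"])@[*uv,1]); o=A.T@(T[:3,3]-C); q=(o+d*(-.024-o[0])/d[0])*1000
    print(m.sum(),np.round(uv,1),q.round(),'theta',np.degrees(np.arctan2(q[1],-q[2])).round(1),'r',np.hypot(*q[1:]).round())
E
python3 dot.py
```

```text
11.2 [-0.05 -0.74  2.08 -0.    0.84  1.57] [0.602  0.0059 0.2672] [[0.572, -0.048, 0.819], [-0.029, -0.999, -0.039], [0.82, -0.001, -0.573]] [-0.2 -0.4 -0.2]
in wheel mm [-47.9  26.6  89.2]
33 [289.4 151.4] [-24. 150. -20.] theta 82.3 r 151.0
18 [309.8 220.7] [ -24. -122.  -50.] theta -67.8 r 132.0
```

Request:
servo_tool(
  targets=[
    [0,0,0,-0.8,0.3,16,1],
    [0,0,0,-0.9,0.3,16,1],
    [0,0,0,0,0,15,1],
    [0,0,0,0,0,15,1],
    [0,0,0,0,0,0,1],
  ],
)

```text
time_s: 11.75
tcp_pos: [0.6518, 0.0033, 0.2276]
tcp_rot: [[0.575, -0.048, 0.817], [-0.029, -0.999, -0.039], [0.818, -0.001, -0.576]]
wrist_force: [-1.0, 0.4, -0.3]
grip_width: 0.0005
finger_force: 0.0
```

Request:
servo_tool(
  targets=[
    [0,0,0,0,4.5,0,1],
    [0,0,0,0,4.5,0,1],
    [0,0,0,0.8,4.3,-0.6,1],
    [0,0,0,0.8,4.3,-0.6,1],
    [0,0,0,0.8,4.3,-0.6,1],
    [0,0,0,-0.2,4.5,0.1,1],
    [0,0,0,-0.2,4.5,0.1,1],
    [0,0,0,-0.2,4.5,0.1,1],
    [0,0,0,-0.2,4.5,0.1,1],
    [0,0,0,-1.7,4.5,1.2,1],
    [0,0,0,-1.7,4.5,1.2,1],
    [0,0,0,-1.7,4.5,1.2,1],
    [0,0,0,-1.7,4.5,1.2,1],
    [0,0,0,0,0,0,1],
  ],
)

```text
time_s: 13.15
tcp_pos: [0.6487, -0.0555, 0.2235]
tcp_rot: [[0.572, -0.049, 0.819], [-0.028, -0.999, -0.04], [0.82, -0.0, -0.573]]
wrist_force: [0.1, -0.1, -1.1]
grip_width: 0.0009
finger_force: 0.0
```

```bash
python3 dot.py
```

```text
13.15 [-0.21 -0.57  2.05  0.2   0.71  1.33] [ 0.6487 -0.0555  0.2235] [[0.572, -0.049, 0.819], [-0.028, -0.999, -0.04], [0.82, -0.0, -0.573]] [ 0.1 -0.1 -1.1]
in wheel mm [  1.6 -32.5  45.5]
34 [302.5 171.3] [-24. -10.  50.] theta -168.4 r 51.0
5 [298.4 180.6] [-24.  23. -29.] theta 38.5 r 37.0
5 [301.9 212.5] [ -24.  -42. -113.] theta -20.4 r 121.0
```

Request:
servo_tool(
  targets=[
    [0,0,0,-2.7,2.6,1.9,1],
    [0,0,0,-2.7,2.6,1.9,1],
    [0,0,0,-2.7,2.6,1.9,1],
    [0,0,0,-2.7,2.6,1.9,1],
    [0,0,0,0,0,0,1],
    [0,0,0,0,0,0,1],
  ],
)

```text
time_s: 13.8
tcp_pos: [0.6481, -0.0651, 0.2098]
tcp_rot: [[0.573, -0.048, 0.818], [-0.028, -0.999, -0.039], [0.819, -0.001, -0.574]]
wrist_force: [-0.3, 0.5, -0.6]
grip_width: 0.0006
finger_force: 0.0
```

```bash
python3 dot.py; python3 - <<'E'
from h import *
f=robot.grab_frame("side"); cv2.imwrite("pics/s6.png",cv2.resize(f["color"][100:270,220:400],None,fx=3,fy=3,interpolation=2))
E
```

```text
13.8 [-0.23 -0.56  2.07  0.24  0.7   1.28] [ 0.6481 -0.0651  0.2098] [[0.573, -0.048, 0.818], [-0.028, -0.999, -0.039], [0.819, -0.001, -0.574]] [-0.3  0.5 -0.6]
in wheel mm [  1.5 -42.1  31.8]
4 [285.  167.5] [ -24.  198. -149.] theta 53.0 r 248.0
37 [303.5 176.8] [-24. -24.  40.] theta -149.2 r 47.0
12 [300.3 186.9] [-24.  -2. -31.] theta -4.1 r 31.0
3 [299.  204.1] [ -24.   -5. -116.] theta -2.4 r 116.0
```

View pics/s6.png

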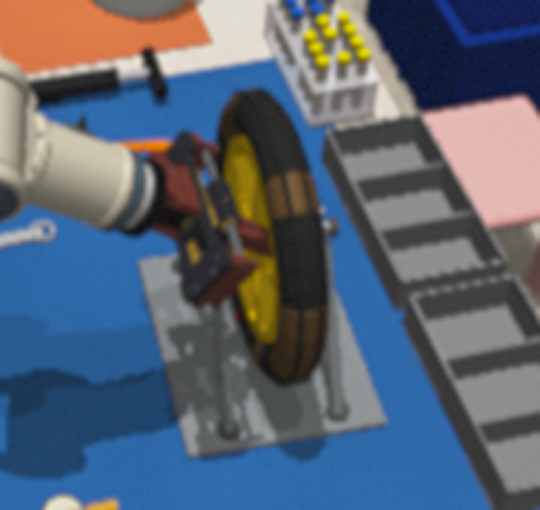

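The crop shows the dot near the bottom, partly behind the gripper, at about (240,312). I'll withdraw and check.

Request:
servo_tool(
  targets=[
    [0,0,0,0,0,-10,1],
    [0,0,0,0,0,-20,1],
    [0,0,0,0,0,-25,1],
    [0,0,0,9,-15,-10,1],
    [0,0,0,9,-18,-6,1],
    [0,0,0,9,-18,-4,1],
    [0,0,0,9,-15,-4,1],
    [0,0,0,0,0,0,1],
    [0,0,0,0,0,0,1],
  ],
)

```text
time_s: 14.8
tcp_pos: [0.6074, 0.0035, 0.2855]
tcp_rot: [[0.572, -0.047, 0.819], [-0.027, -0.999, -0.038], [0.82, -0.001, -0.573]]
wrist_force: [-0.3, -0.0, 0.5]
grip_width: 0.0005
finger_force: 0.0
```

```bash
python3 dot.py; python3 spk.py w7.png | tail -1;python3 - <<'E'
from h import *
f=robot.grab_frame("side"); cv2.imwrite("pics/s7.png",cv2.resize(f["color"][140:240,270:350],None,fx=6,fy=6,interpolation=2))
E
```

```text
14.8 [-0.05 -0.72  2.03  0.01  0.87  1.56] [0.6074 0.0035 0.2855] [[0.572, -0.047, 0.819], [-0.027, -0.999, -0.038], [0.82, -0.001, -0.573]] [-0.3 -0.   0.5]
in wheel mm [-42.5  24.4 107.5]
3 [299.  204.2] [ -24.   -5. -116.] theta -2.4 r 116.0
{-35: 4, -34: 4, -33: 4, -7: 6, -6: 8, -5: 8, -4: 8, -3: 8, -2: 8, -1: 8, 0: 8, 1: 8, 2: 8, 3: 8, 4: 8, 5: 8, 6: 4, 21: 4, 22: 4, 24: 4, 25: 4, 26: 5, 27: 5, 28: 4, 29: 5, 30: 5, 31: 5, 32: 5, 33: 4, 35: 4, 49: 4, 50: 4, 51: 4, 52: 4, 53: 4, 54: 4, 55: 4, 56: 4, 57: 4, 58: 4, 59: 4, 60: 4, 61: 4, 63: 4, 66: 4}
```

View pics/s7.png

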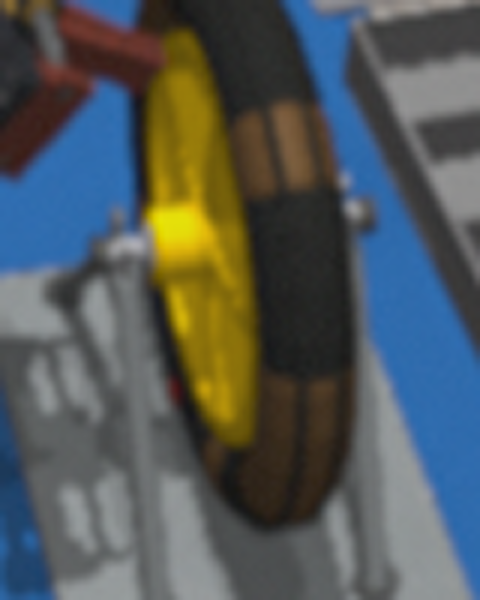

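View pics/w7.png

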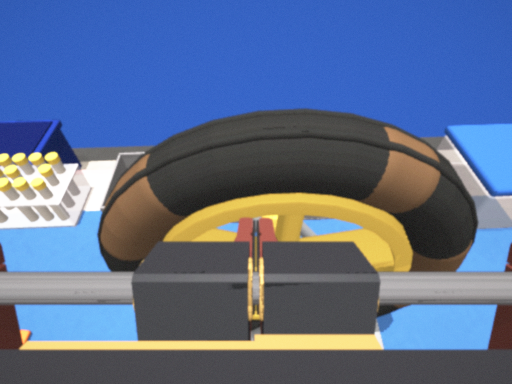

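The side crop shows the dot at the bottom, at (175,390). The wrist picture shows a spoke straight up at about (287,215). The valve is within roughly 2° of bottom, so I'll back the hand off and hand in.

Request:
servo_tool(
  targets=[
    [0,0,0,10,0,-15,1],
    [0,0,0,15,0,-20,1],
    [0,0,0,10,0,-15,1],
    [0,0,0,0,0,0,1],
    [0,0,0,0,0,0,1],
  ],
)

```text
time_s: 15.6
tcp_pos: [0.5865, 0.0038, 0.3426]
tcp_rot: [[0.572, -0.048, 0.819], [-0.028, -0.999, -0.039], [0.82, -0.001, -0.573]]
wrist_force: [-0.2, -0.4, -0.2]
grip_width: 0.0004
finger_force: 0.0
```

```bash
python3 dot.py; python3 -c "
from station import robot
print(robot.close_job())"
```

```text
15.6 [-0.06 -0.76  1.95  0.01  0.99  1.56] [0.5865 0.0038 0.3426] [[0.572, -0.048, 0.819], [-0.028, -0.999, -0.039], [0.82, -0.001, -0.573]] [-0.2 -0.4 -0.2]
in wheel mm [-63.3  23.8 164.6]
3 [299.  204.1] [ -24.   -5. -116.] theta -2.4 r 116.0
the job is handed in; nothing more can be done
None
```

I turned the wheel about 140° clockwise in two spoke pushes, and the valve is now at the bottom to within about 2.5°; the hand was clear and the job handed in at 15.6 s of robot time, with no verdict returned.

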